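# Park the jukebox record changer and lock its cam gear

### The arm

A 6-joint arm with a two-finger parallel gripper is mounted at the origin on the work surface. World frame = base frame: x ahead of the robot, y to its left, z up, the work surface at z = 0. Lengths are in m, angles in rad, forces in N, time in s.
With the tool pointing down it reaches from about 0.35 to 0.85 m from the base axis. Payload 8.1 kg.
Tool frame: the origin (TCP) lies midway between the tips of the shut fingers; the grasp point (between the pads) lies 19 mm behind it; z points along the fingers, y is the direction in which the jaws open and shut (so a half turn about z gives the same grasp; the last joint's range is limited). The gripper opens to 93 mm and grips with 3 to 60 N. Pads are 15 mm wide; open, the fingers measure 128 mm over their backs; the gripper's body (75 mm by 188 mm) begins 65 mm behind the grasp point.
Start: joints at [-1.3, 0.13, 1.488, -0, 1.523, -0.085], TCP at [0.209, -0.562, 0.219] pointing down, gripper open.
Joint ranges: [-2.96, 2.96], [-0.89, 2.26], [0.02, 2.5], [-1.34, 4.48], [0, 2.73], [-2.66, 2.66]. Speed limits (rad/s): [2.39, 2.39, 2.79, 3.14, 3.14, 3.14].

### API

Orientations are given as a rotation vector (axis times angle).
In Python, from plant import robot gives the robot as it stands. The module is installed in compiled form; this text tells all that it offers.
- The arm moves only by the shell command python3 -m pendant 'ROWS' [FORCE]. ROWS is JSON, a list of rows, each an object with "translation": the shift along the tool's x, y, z in mm, a list of three; "twist": the turn, a rotation vector about the tool's x, y, z in rad, a list of three; "grip": the opening, from -1 (shut) to 1 (fully open). A call has exactly 10 rows; each row shifts and turns the pose as measured when the row begins, along the tool's axes as they then stand; what a row does not reach is not made up. A row lasts 1/10 s, in which the tool goes at most 50 mm and 8.59 degrees, less where a joint would pass 70% of its speed; a pose out of reach is approached as far as the arm can. A call is refused whole if a number of a shift passes 50 or a number of a turn 0.15, either way. A call with a gripper value outside its range is refused whole. The fingers move at their own pace and stop on an object; FORCE is the grip in N (left out, the last holds). Time passes only in rows, so rows that do not move let the fingers close, or fill a call up. It gives the time, the measured TCP pose, the force and the opening at its end, in the units of the state.
- robot.read_state(): the state, without advancing time (a new reading comes with each control period).
- robot.read_camera(name): name is "scene" or "top"; returns (picture, depth): 480x640x3 uint8, red, green, blue; 480x640 float32, m along the optical axis (not along the pixel's ray), 0 where there is no reading.
- robot.camera_info(name): a dict with "vertical_fov" (degrees; the focal length in pixels is half the picture's height over the tangent of half this angle, whatever the lens; pixels are square), "cx", "cy" (the principal point, pixels), "D" ([k1, k2, p1, p2, k3] as OpenCV has them; the pictures are not rectified), "cam_to_world" (4x4, takes a point from camera to world coordinates). Camera axes: x right, y up, looking along -z (the intrinsics and any distortion apply to the point x, -y, -z); pixel columns grow to the right and rows downward; lengths in m; the calibration is good to about 2 mm. A picture is of the moment at which its call begins. camera_info takes no time and is no camera call.
- robot.close_job(): hands the job in, once; it reports no verdict.
The state is a dict: "t": time; "q": joint angles; "dq": joint speeds; "joint_torque": joint torques, N m; "tool_pos": TCP position; "orientation": TCP orientation; "force": force on the tool from outside, world axes, zero at the start; "wrist_torque": the same for the moment, N m; "opening": finger opening in m.
Only numpy, scipy, OpenCV 4.12 (cv2) and the standard library are available. Lean on these libraries where they do the work, as an engineer would, in place of code of your own. Each camera call takes 0.05 s, during which the arm holds its last target. There are 200 camera calls.

### The job

The drive motor is off this jukebox record changer; park the changer so that the motor can go back on. With a finger, push on a spoke of the large brass cam gear to turn it until the one notch in its rim faces the roller of the locking lever, then push the free end of that lever towards the gear until the roller is fully home in the notch, and take the hand away. Push gently, do not pinch or pick up anything, and leave the other things on the counter where they are.

Things in the scene. Friction and masses are not known exactly. Their poses are not given: they have to be found in the camera images.
- mechanism: The record changer's chassis: a dark steel pan 260 mm along its x, 270 mm along its y (y from -145 to +125 mm), top face 30 mm above the counter, fixed. Origin on the gear's axis at counter level; z up. The locking lever is on its -y side. Low fittings: a motor seat (three 14 mm posts) in its -x +y corner, a 12 mm terminal strip at its -x edge.
- cam_gear: The brass cam gear, 200 mm across, 8 mm thick, lying flat, turning either way about z without stops; it stays where it is left (about 1.5 N at 56 mm from the axis turns it). Four spokes; one notch in the rim, at the outer end of a spoke. Origin on the axis at the underside, 58 mm above the counter; x points to the notch. Hub and cam rise to 27 mm above the origin within 28 mm of the axis.
- spokes: The gear's four spokes, part of it, same origin and axes: each 10 mm wide, 8 mm thick (58 to 66 mm above the counter), along +x (to the notch), +y, -x and -y from hub to rim. The four windows between them are open from 28 to 80 mm from the axis (70 mm near the notch); the bare pan lies 28 mm below the gear.
- notch (a point): Where the roller's centre will sit in the gear's notch: 94 mm from the axis along the gear's x, at mid-thickness. The notch is 14 mm deep, 24 mm wide at the mouth, tapering to 15.6 mm at its root: a roller entering 5 mm off-centre still draws the gear into line.
- roller_seat (a point): Fixed point on the chassis, 94 mm from the gear's axis along the chassis's -y: where the notch point and the roller's centre must both end.
- detent_lever: The locking lever: a flat steel arm 125 mm long, 12 mm wide, 71 to 77 mm above the counter, hinged at one end on a post beside the rim. Origin on the pivot at the arm's underside; x runs along the arm to the free end, +y faces away from the gear. It swings 0.37 rad, clockwise from above, from fully out to home; starts near out, stays where left (about 2 N at the free end moves it).
- lever_tab (a point): Middle of the outer (+y) face of the turned-up finger tab at the lever's free end, 109 mm from the pivot, 6 mm off the lever's centre line, 84 mm above the counter. The tab is 32 mm long, 4 mm thick, 71 to 97 mm above the counter. Pushing it about 40 mm towards the gear, to the end of the lever's travel, brings the roller home.
- roller (a point): Centre of the lever's steel roller, 14 mm in diameter, under the arm 60 mm from the pivot, at the height of the gear's rim. Fully out it stands 9 mm clear of the rim; it cannot enter the rim anywhere but in the notch.
- walnut_box: Bystander: walnut box 160 x 240 x 85 mm with a lid hinged at its far edge, half open; fixed. Origin under its centre.
- walnut_lid_handle (a point): The knob of the walnut box's half-open lid.
- socket_a: Bystander: white porcelain lamp socket, 48 mm across, 41 mm tall, loose, standing on the chassis pan in its +x +y corner. Origin at its foot.
- socket_b: Bystander: the other porcelain lamp socket, same size, loose on the counter to the right. Origin at its foot.
- title_holder: Bystander: amber plastic title-strip holder, 160 x 30 x 13 mm, loose on the counter. Origin under its centre, x along it.
- grille_corner: Bystander: chrome speaker-grille corner piece, about 90 x 90 x 16 mm, loose on the counter beyond the changer. Origin near its middle, underneath.
- motor: Bystander: the changer's drive motor, a can 72 mm across and 85 mm tall, standing on the counter to the left. Origin under its centre.
- screwdriver: Bystander: screwdriver 190 mm long lying on the counter left of the changer, x along it.

How it is judged:
On the way:
1. a finger pushes on a spoke while the notch is still away from the lever's roller (contact force between the fingers and spokes above 0.3 N and horizontal distance between notch and roller_seat above 0.02 m).
At the end, for the whole second after the job is handed in: The lever's roller is fully home in the gear's notch: its centre lies within 4 mm of the notch point and within 4 mm of its seat on the chassis; gear and lever are still; every bystander is within 20 mm of where it began (horizontal distance between roller and notch below 0.004 m and horizontal distance between roller and roller_seat below 0.004 m and angular speed of each of cam_gear, detent_lever below 0.05 rad/s and distance of each of socket_a, socket_b, title_holder, grille_corner, motor, screwdriver, walnut_lid_handle from where it was at the start of the episode below 0.02 m); the robot touches nothing.
It fails at once if a bystander is moved more than 20 mm or lifted (distance of any of socket_a, socket_b, title_holder, grille_corner, motor, screwdriver, walnut_lid_handle from where it was at the start of the episode above 0.02 m).
It fails at once if the gear or the lever is forced: pressed harder than 40 N (contact force between the fingers and cam_gear above 40 N or contact force between the fingers and detent_lever above 40 N).
It fails at once if a spoke is pinched: it lies between the fingers and they touch it (contact force between the fingers and spokes above 0.4 N and z of the grasp point in the frame of spokes between -0.02 and 0.021 m and ((x of the grasp point in the frame of spokes between 0.032 and 0.078 m and y of the grasp point in the frame of spokes between -0.008 and 0.008 m) or (x of the grasp point in the frame of spokes between -0.078 and -0.032 m and y of the grasp point in the frame of spokes between -0.008 and 0.008 m) or (y of the grasp point in the frame of spokes between 0.032 and 0.078 m and x of the grasp point in the frame of spokes between -0.008 and 0.008 m) or (y of the grasp point in the frame of spokes between -0.078 and -0.032 m and x of the grasp point in the frame of spokes between -0.008 and 0.008 m))).
It fails at once if the lever's arm is pinched: it lies between the fingers and they touch it (contact force between the fingers and detent_lever above 0.4 N and x of the grasp point in the frame of detent_lever between 0.02 and 0.135 m and y of the grasp point in the frame of detent_lever between -0.006 and 0.01 m and z of the grasp point in the frame of detent_lever between -0.03 and 0.03 m).
It also fails if it takes over 53 s, if anything falls off the work surface, if the arm or the gripper's body presses on something with over 40 N, if the wrist force passes 120 N, or if a joint passes its speed limit or range.

## Working session

There is one attempt and no reset: what is moved stays moved. The work goes in short steps, Python scripts to look and compute and a shell command to move; the robot and the scene stay as the last step left them, time stands still between calls to the robot, and variables do not carry over. Pictures are saved under pics/ and viewed, about 8 in all and at most 12, crops included, and the job is handed in when it is done.

```bash
mkdir -p pics; cat > h.py <<'E'
import numpy as np, cv2
from plant import robot
from scipy.spatial.transform import Rotation as R
def K(n):
    c=robot.camera_info(n); f=240/np.tan(np.radians(c['vertical_fov'])/2)
    return np.array([[f,0,c['cx']],[0,f,c['cy']],[0,0,1.]]),np.array(c['D']),np.array(c['cam_to_world'])
def ray(n,uv,z):
    k,D,T=K(n); p=cv2.undistortPoints(np.array(uv,float).reshape(-1,1,2),k,D)[:,0]
    d=np.c_[p[:,0],-p[:,1],-np.ones(len(p))]@T[:3,:3].T; o=T[:3,3]
    return o+d*((z-o[2])/d[:,2])[:,None]
def proj(n,P):
    k,D,T=K(n); c=(np.array(P,float).reshape(-1,3)-T[:3,3])@T[:3,:3]
    return cv2.projectPoints(c*[1,-1,-1],np.zeros(3),np.zeros(3),k,D)[0][:,0]
def snap(n,f):
    im,d=robot.read_camera(n); cv2.imwrite('pics/'+f,im[:,:,::-1]); np.save('pics/'+f[:-4]+'.npy',d); return im,d
E
python3 - <<'E'
from h import *
for n in('scene','top'): snap(n,n+'0.png'); print(n,K(n))
s=robot.read_state(); print(s['t'],s['tool_pos'],s['orientation'],R.from_rotvec(s['orientation']).as_matrix().round(2))
E
```

```text
scene (array([[605.97118647,   0.        , 323.05464387],
       [  0.        , 605.97118647, 228.68486184],
       [  0.        ,   0.        ,   1.        ]]), array([-0.18554528,  0.        ,  0.        ,  0.        ,  0.        ]), array([[-0.39406013, -0.53915909,  0.74432794,  1.88808171],
       [ 0.91904725, -0.23846335,  0.31382699,  0.59031302],
       [ 0.00829226,  0.80773926,  0.58948158,  1.1851857 ],
       [ 0.        ,  0.        ,  0.        ,  1.        ]]))
top (array([[621.12736179,   0.        , 318.26084215],
       [  0.        , 621.12736179, 235.46190775],
       [  0.        ,   0.        ,   1.        ]]), array([-0.02357391,  0.        ,  0.        ,  0.        ,  0.        ]), array([[-0.00872837,  0.99342698, -0.11413433,  0.38029527],
       [-0.99990406, -0.00989853, -0.00968977, -0.00372717],
       [-0.01075584,  0.1140388 ,  0.99341807,  1.69503574],
       [ 0.        ,  0.        ,  0.        ,  1.        ]]))
0.1 [ 0.20888853 -0.56191534  0.21769706] [-3.09037958e+00 -5.55694080e-01  2.84555523e-04] [[ 0.94  0.35 -0.  ]
 [ 0.35 -0.94  0.  ]
 [ 0.   -0.   -1.  ]]
```

View pics/top0.png

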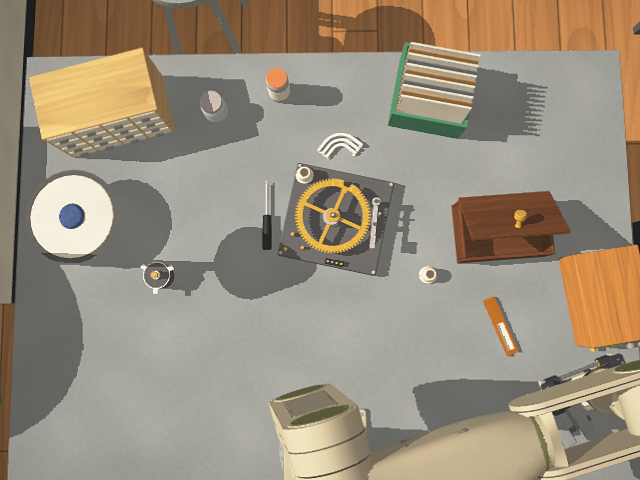

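View pics/scene0.png

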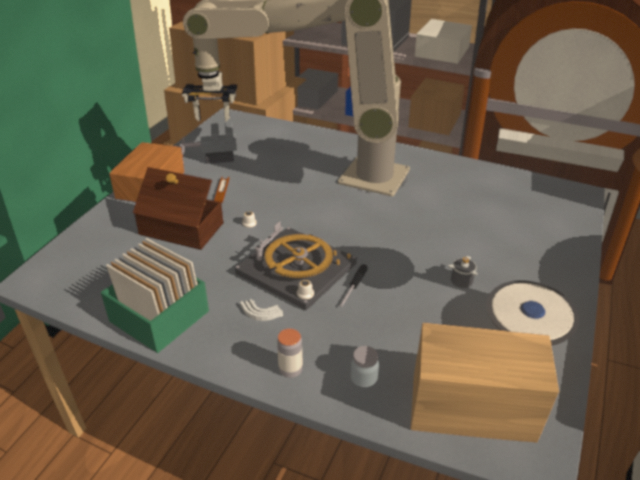

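The top view shows the gear near (333,215), the lever to its right at about (375,222), socket_a at (304,174) and the screwdriver at x≈268. The scene view is coarser. I'll crop the top view.

```bash
python3 - <<'E'
from h import *
im=cv2.imread('pics/top0.png'); d=np.load('pics/top0.npy')
c=im[150:290,260:410]; cv2.imwrite('pics/crop0.png',cv2.resize(c,None,fx=5,fy=5,interpolation=cv2.INTER_CUBIC)[:600+100][:,:750][:600])
hsv=cv2.cvtColor(im,cv2.COLOR_BGR2HSV)
m=cv2.inRange(hsv,(15,110,90),(35,255,255)); m[:150]=0;m[290:]=0;m[:,:260]=0;m[:,410:]=0
n,l,st,ce=cv2.connectedComponentsWithStats(m); i=1+st[1:,4].argmax(); print(st[i],ce[i])
g=(l==i).astype(np.uint8); ct=max(cv2.findContours(g,0,2)[0],key=cv2.contourArea)
# outer fit at z=.066
P=ray('top',ct.reshape(-1,2),.066)[:,:2]
A=np.c_[2*P,np.ones(len(P))]
for k in range(6):
    s=np.linalg.lstsq(A,(P**2).sum(1),rcond=None)[0]; r=np.sqrt(s[2]+s[:2]@s[:2]); e=np.linalg.norm(P-s[:2],axis=1)-r
    ok=e>-.004; P=P[ok];A=A[ok]
print('centre',s[:2],'r',r,len(P))
P=ray('top',ct.reshape(-1,2),.066)[:,:2]-s[:2]
a=np.degrees(np.arctan2(P[:,1],P[:,0])); rr=np.linalg.norm(P,axis=1)
for j in np.argsort(rr)[:14]: print(a[j].round(1),rr[j].round(4))
# ring at 50 mm: brass profile
th=np.radians(np.arange(0,360,2)); 
for rad in(.045,.055,.065):
    q=proj('top',np.c_[s[0]+rad*np.cos(th),s[1]+rad*np.sin(th),th*0+.066]).astype(np.float32)
    v=cv2.remap(m,q[:,0],q[:,1],1).ravel(); 
    z=(v[:,None]*np.exp(4j*th)[:,None]).sum(); print(rad,'spoke phase',np.degrees(np.angle(z))/4, [int(t) for t in np.degrees(th[v>127]).round()])
# chassis: depth-based / dark mask
md=cv2.inRange(hsv,(0,0,0),(180,120,90)); 
dz=np.abs(d-0)
E
```

```text
[ 295  178   76   76 1993] [332.40943302 215.63973909]
centre [ 0.62095143 -0.02546414] r 0.09730827510767714 259
-26.3 0.0844
-22.3 0.0847
-23.9 0.0858
-20.0 0.0864
-31.0 0.0882
-31.6 0.0918
-86.8 0.0922
-96.8 0.0924
-66.2 0.0925
116.3 0.0928
-106.9 0.0928
-112.1 0.0928
-123.1 0.0929
159.0 0.093
0.045 spoke phase -24.862849805972807 [58, 60, 62, 64, 66, 68, 70, 72, 150, 152, 154, 156, 158, 160, 162, 238, 240, 242, 244, 246, 248, 250, 330, 332, 334, 336, 338, 340, 342]
0.055 spoke phase -24.806079308655995 [62, 64, 66, 68, 70, 150, 152, 154, 156, 158, 160, 240, 242, 244, 246, 248, 330, 332, 334, 336, 338, 340]
0.065 spoke phase -25.042675078553643 [62, 64, 66, 68, 70, 150, 152, 154, 156, 158, 160, 240, 242, 244, 246, 248, 332, 334, 336, 338]
```

View pics/crop0.png

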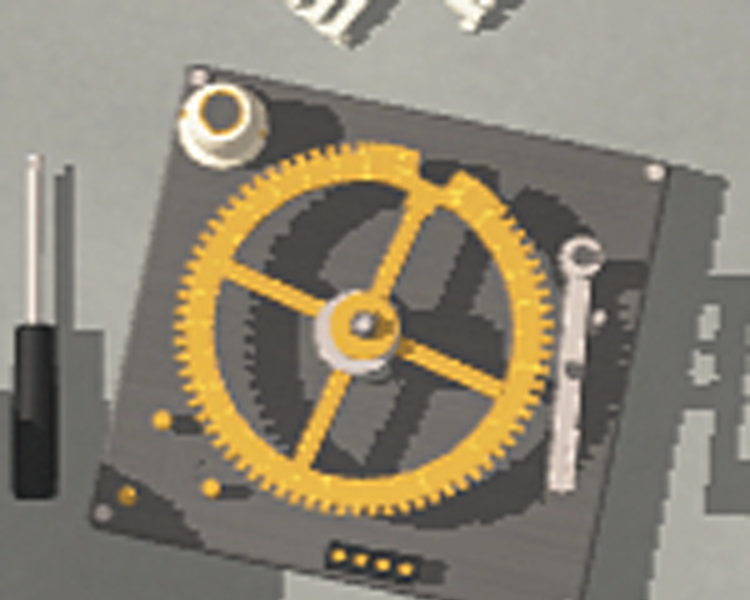

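The crop shows the notch at crop (432,175), i.e. toward about -25° in world, and the four spokes. The lever pivot is at (582,258), its free end and tab are at about (562,490), and pan corner screws are at (197,75), (655,172) and (102,513). Next I'll measure the chassis yaw and the lever.

```bash
python3 - <<'E'
from h import *
im=cv2.imread('pics/top0.png'); d=np.load('pics/top0.npy')
f=lambda u,v:(260+u/5-.4,150+v/5-.4)
S=ray('top',[f(197,75),f(655,172),f(102,513)],.031); print(S.round(4))
a=S[0]-S[1]; b=S[0]-S[2]; ya=np.degrees([np.arctan2(a[1],a[0])-np.pi/2,np.arctan2(b[1],b[0])]); print('yaw',ya,np.linalg.norm(a),np.linalg.norm(b))
y=np.radians(ya.mean()); M=np.array([[np.cos(y),-np.sin(y)],[np.sin(y),np.cos(y)]])
# centre from hub tip/circle and from screws (pan centre x=0,y=-10 mm)
pc=(S[1]+S[2])[:2]/2; print('axis from pan',pc+M@[0,.010])
print('pivot,tabend,tab top', ray('top',[f(582,258)],.078).round(4), ray('top',[f(562,490)],.097).round(4))
k,D,T=K('top')
# heights map around lever & box lid
vv,uu=np.mgrid[0:480,0:640]; p=cv2.undistortPoints(np.dstack([uu,vv]).reshape(-1,1,2).astype(float),k,D)[:,0]
W=(np.c_[p[:,0],-p[:,1],-np.ones(len(p))]*d.reshape(-1,1))@T[:3,:3].T+T[:3,3]; W=W.reshape(480,640,3)
print('box max z',W[185:265,450:575,2].max(), 'box max y',W[185:265,450:575][W[185:265,450:575,2]>.05][:,1].max())
L=W[195:252,364:384]; q=L[(L[...,2]>.068)]; 
o=np.array([.62095,-.02546]); loc=(q[:,:2]-o)@M
for r in np.c_[loc,q[:,2]][np.argsort(loc[:,0])]: 
    if r[1]<-.10: print((r*1000).round().astype(int),end=' ')
E
```

```text
[[ 0.767   0.0635  0.031 ]
 [ 0.7104 -0.1855  0.031 ]
 [ 0.5272  0.1158  0.031 ]]
yaw [-12.80597816 -12.31738738] 0.2553523096584715 0.24551210782845906
axis from pan [ 0.62097976 -0.02508322]
pivot,tabend,tab top [[ 0.6554 -0.1409  0.078 ]] [[ 0.531  -0.1266  0.097 ]]
box max z 1.6950357398693219 box max y -0.003727168748612215
[ -65 -117   77] [ -65 -115   71] [ -65 -122   84] [ -64 -120   74] [ -64 -121   96] [ -63 -123   98] [ -63 -117   77] [ -63 -114   71] [ -62 -119   75] [ -61 -120   95] [ -60 -114   75] [ -60 -116   79] [ -60 -123   91] [ -60 -119   77] [ -59 -120   97] [ -58 -122   94] [ -58 -113   73] [ -57 -116   74] [ -57 -118   79] [ -56 -121  103] [ -56 -112   78] [ -55 -120   87] [ -55 -115   77] [ -54 -118   77] [ -53 -112   80] [ -53 -114   84] [ -53 -121   96] [ -52 -117   77] [ -51 -119   78] [ -51 -120   99] [ -50 -111   76] [ -50 -114   79] [ -49 -116   77] [ -49 -119   76] [ -48 -122  104] [ -48 -120   97] [ -47 -111   75] [ -47 -113   76] [ -47 -116   78] [ -46 -119   75] [ -46 -119   99] [ -45 -113   80] [ -45 -122   98] [ -45 -110   75] [ -44 -118  106] [ -4
[... 2865 characters left out ...]
76] [  51 -106   83] [  51 -104   79] [  51 -109   83] [  52 -112   80] [  53 -103   83] [  53 -101   80] [  53 -106   83] [  53 -108   85] [  54 -115   74] [  54 -113   85] [  55 -103   86] [  55 -105   88] [  55 -108   88] [  56 -111   75] [  56 -101   75] [  57 -102   86] [  58 -111   79] [  58 -105   86] [  58 -113   79] [  58 -110   90] [  59 -107   84] [  59 -116   75] [  60 -102   88] [  60 -113   82] [  60 -107   89] [  61 -109   87] [  61 -104   81] [  62 -115   76] [  63 -112   83] [  63 -101   84] [  63 -115   84] [  63 -104   85] [  65 -111   85] [  65 -107   78] [  65 -109   79] [  66 -101   82] [  67 -103   81] [  67 -106   82] [  67 -108   84] [  69 -103   81] [  71 -106   76]
```

Measured so far:
- **Gear axis:** (0.621, -0.0255).
- **Chassis yaw:** -12.6°, so the notch target is at -102.6°.
- **Notch:** at -24.9°, so it needs about 77.7° clockwise.

I'll push the spoke opposite the notch, at 155°. First I move above the window with the fingers shut.

```bash
python3 -m pendant '[{"translation":[32,-24,0],"twist":[0,0,0],"grip":-1},{"translation":[32,-24,0],"twist":[0,0,0],"grip":-1},{"translation":[32,-24,0],"twist":[0,0,0],"grip":-1},{"translation":[32,-24,0],"twist":[0,0,0],"grip":-1},{"translation":[32,-24,0],"twist":[0,0,0],"grip":-1},{"translation":[32,-24,0],"twist":[0,0,0],"grip":-1},{"translation":[32,-24,0],"twist":[0,0,0],"grip":-1},{"translation":[32,-24,0],"twist":[0,0,0],"grip":-1},{"translation":[32,-24,0],"twist":[0,0,0],"grip":-1},{"translation":[32,-24,0],"twist":[0,0,0],"grip":-1}]' 20
python3 -m pendant '[{"translation":[32,-24,0],"twist":[0,0,0],"grip":-1},{"translation":[32,-24,0],"twist":[0,0,0],"grip":-1},{"translation":[32,-24,0],"twist":[0,0,0],"grip":-1},{"translation":[32,-24,0],"twist":[0,0,0],"grip":-1},{"translation":[0,0,0],"twist":[0,0,-0.13],"grip":-1},{"translation":[0,0,0],"twist":[0,0,-0.13],"grip":-1},{"translation":[0,0,0],"twist":[0,0,-0.13],"grip":-1},{"translation":[0,0,0],"twist":[0,0,-0.13],"grip":-1},{"translation":[0,0,0],"twist":[0,0,-0.13],"grip":-1},{"translation":[0,0,0],"twist":[0,0,-0.13],"grip":-1}]'
cat >> h.py <<'E'
def st(target=None,yaw=None):
    s=robot.read_state(); m=R.from_rotvec(s['orientation']).as_matrix(); p=np.array(s['tool_pos'])
    print('t',round(s['t'],2),'p',p.round(4),'yaw',np.degrees(np.arctan2(m[1,0],m[0,0])).round(1),'tilt',m[2].round(3),'F',np.round(s['force'],1),'open',s['opening'])
    if target is not None: print('tool shift mm',(m.T@(np.array(target)-p)*1000).round(1))
    if yaw is not None: print('twist z',np.radians(np.degrees(np.arctan2(m[1,0],m[0,0]))-yaw).round(3))
    return p,m
E
python3 -c "
from h import *; st([.5632,-.0263,.217],65.1)"
```

```text
t: 1.1
tool_pos: [0.428, -0.2149, 0.2129]
orientation: [-3.086, -0.54, 0.006]
force: [-0.0, -0.0, -0.2]
opening: 0.0174
t: 2.1
tool_pos: [0.5181, -0.0669, 0.2087]
orientation: [-2.613, -1.715, 0.007]
force: [-1.0, 0.3, -0.1]
opening: 0.0007
t 2.1 p [ 0.5181 -0.0669  0.2087] yaw 66.6 tilt [ 0.005 -0.016 -1.   ] F [-1.   0.3 -0.1] open 0.0007099450401794974
tool shift mm [55.2 25.1 -8.4]
twist z 0.026
```

```bash
python3 -m pendant '[{"translation":[20,9,0],"twist":[0,0,0.02],"grip":-1},{"translation":[20,9,0],"twist":[0,0,0],"grip":-1},{"translation":[15,7,0],"twist":[0,0,0],"grip":-1},{"translation":[5,2,10],"twist":[0,0,0],"grip":-1},{"translation":[0,0,20],"twist":[0,0,0],"grip":-1},{"translation":[0,0,20],"twist":[0,0,0],"grip":-1},{"translation":[0,0,20],"twist":[0,0,0],"grip":-1},{"translation":[0,0,20],"twist":[0,0,0],"grip":-1},{"translation":[0,0,0],"twist":[0,0,0],"grip":-1},{"translation":[0,0,0],"twist":[0,0,0],"grip":-1}]'
python3 -c "
from h import *; st([.5632,-.0263,.047],65.1); snap('scene','scene1.png'); im=cv2.imread('pics/scene1.png'); cv2.imwrite('pics/crop1.png',cv2.resize(im[120:330,190:400],None,fx=2.8,fy=2.8,interpolation=2))"
```

```text
t: 3.1
tool_pos: [0.5621, -0.0214, 0.1081]
orientation: [-2.621, -1.693, 0.019]
force: [-0.1, 0.1, 0.5]
opening: 0.0004
t 3.1 p [ 0.5621 -0.0214  0.1081] yaw 65.7 tilt [ 0.001 -0.025 -1.   ] F [-0.1  0.1  0.5] open 0.00036533858013752373
tool shift mm [-4.1  4.5 61. ]
twist z 0.011
```

View pics/crop1.png

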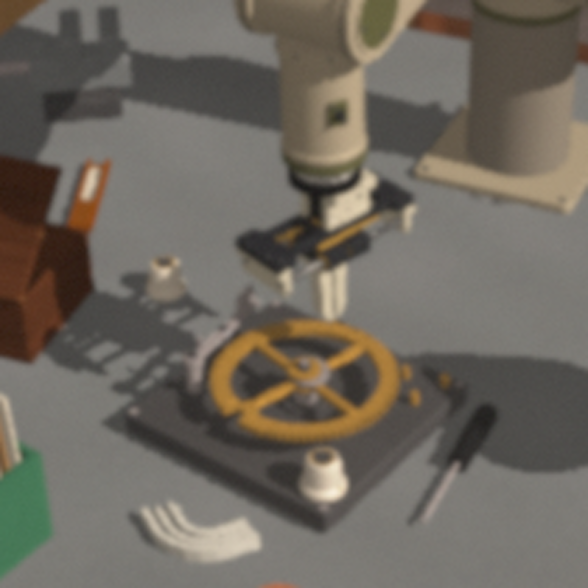

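The crop shows the shut fingers hanging over the gap on the robot's side of the gear, tips around crop (333,310), well clear of everything. I'll correct the lateral error and lower the fingers into the window.

```bash
python3 -m pendant '[{"translation":[-4,4.5,0],"twist":[-0.025,0,0.01],"grip":-1},{"translation":[0,0,0],"twist":[0,0,0],"grip":-1},{"translation":[0,0,0],"twist":[0,0,0],"grip":-1},{"translation":[0,0,10],"twist":[0,0,0],"grip":-1},{"translation":[0,0,10],"twist":[0,0,0],"grip":-1},{"translation":[0,0,10],"twist":[0,0,0],"grip":-1},{"translation":[0,0,10],"twist":[0,0,0],"grip":-1},{"translation":[0,0,10],"twist":[0,0,0],"grip":-1},{"translation":[0,0,0],"twist":[0,0,0],"grip":-1},{"translation":[0,0,0],"twist":[0,0,0],"grip":-1}]'
python3 -c "
from h import *; st([.5632,-.0263,.047],65.1)"
```

```text
t: 4.15
tool_pos: [0.5662, -0.0278, 0.0559]
orientation: [2.645, 1.688, 0.007]
force: [0.2, -0.8, 1.2]
opening: 0.0004
t 4.15 p [ 0.5662 -0.0278  0.0559] yaw 65.1 tilt [ 0.002  0.006 -1.   ] F [ 0.2 -0.8  1.2] open 0.000423423150284241
tool shift mm [ 0.1 -3.4  8.8]
twist z 0.0
```

```bash
python3 -m pendant '[{"translation":[0,-3.5,4],"twist":[0,0,0],"grip":-1},{"translation":[0,0,4],"twist":[0,0,0],"grip":-1},{"translation":[0,0,0],"twist":[0,0,0],"grip":-1},{"translation":[2,0,0],"twist":[0,0,0],"grip":-1},{"translation":[2,0,0],"twist":[0,0,0],"grip":-1},{"translation":[2,0,0],"twist":[0,0,0],"grip":-1},{"translation":[2,0,0],"twist":[0,0,0],"grip":-1},{"translation":[2,0,0],"twist":[0,0,0],"grip":-1},{"translation":[0,0,0],"twist":[0,0,0],"grip":-1},{"translation":[0,0,0],"twist":[0,0,0],"grip":-1}]'
cat >> h.py <<'E'
O=np.array([.62095,-.02546])
def gear(tgt=None):
    p,m=st(); d=(O-p[:2]); print('axis in tool mm',(m[:2,:2].T@d*1000).round(1),'(want ~12.5,52)')
E
python3 -c "
from h import *; gear()"
```

```text
t: 5.15
tool_pos: [0.5688, -0.0164, 0.0491]
orientation: [2.643, 1.688, 0.011]
force: [-0.7, -0.5, 0.1]
opening: 0.0006
t 5.15 p [ 0.5688 -0.0164  0.0491] yaw 65.1 tilt [ 0.003  0.008 -1.   ] F [-0.7 -0.5  0.1] open 0.0006130135618202693
axis in tool mm [13.7 51.1] (want ~12.5,52)
```

```bash
python3 -m pendant '[{"translation":[3.2,-0.6,0],"twist":[0,0,0.06],"grip":-1},{"translation":[3.2,-0.6,0],"twist":[0,0,0.06],"grip":-1},{"translation":[3.2,-0.6,0],"twist":[0,0,0.06],"grip":-1},{"translation":[3.2,-0.6,0],"twist":[0,0,0.06],"grip":-1},{"translation":[3.2,-0.6,0],"twist":[0,0,0.06],"grip":-1},{"translation":[3.2,-0.6,0],"twist":[0,0,0.06],"grip":-1},{"translation":[3.2,-0.6,0],"twist":[0,0,0.06],"grip":-1},{"translation":[3.2,-0.6,0],"twist":[0,0,0.06],"grip":-1},{"translation":[0,0,0],"twist":[0,0,0],"grip":-1},{"translation":[0,0,0],"twist":[0,0,0],"grip":-1}]'
python3 -c "
from h import *; gear()"
```

```text
t: 6.15
tool_pos: [0.578, 0.0054, 0.0485]
orientation: [2.979, 0.985, 0.003]
force: [0.8, 0.6, -0.0]
opening: 0.0002
t 6.15 p [0.578  0.0054 0.0485] yaw 36.6 tilt [ 0.     0.005 -1.   ] F [ 0.8  0.6 -0. ] open 0.00015619560168872324
axis in tool mm [16.1 50.3] (want ~12.5,52)
```

```bash
python3 -m pendant '[{"translation":[4.5,-1.5,0],"twist":[0,0,0],"grip":-1},{"translation":[3.4,-0.8,0],"twist":[0,0,0.06],"grip":-1},{"translation":[3.4,-0.8,0],"twist":[0,0,0.06],"grip":-1},{"translation":[3.4,-0.8,0],"twist":[0,0,0.06],"grip":-1},{"translation":[3.4,-0.8,0],"twist":[0,0,0.06],"grip":-1},{"translation":[3.4,-0.8,0],"twist":[0,0,0.06],"grip":-1},{"translation":[3.4,-0.8,0],"twist":[0,0,0.06],"grip":-1},{"translation":[3.4,-0.8,0],"twist":[0,0,0.06],"grip":-1},{"translation":[0,0,0],"twist":[0,0,0],"grip":-1},{"translation":[0,0,0],"twist":[0,0,0],"grip":-1}]'
python3 -c "
from h import *; gear(); snap('top','top2.png'); im=cv2.imread('pics/top2.png'); cv2.imwrite('pics/crop2.png',cv2.resize(im[150:290,260:410],None,fx=4,fy=4,interpolation=2))"
```

```text
t: 7.15
tool_pos: [0.5985, 0.0229, 0.0479]
orientation: [3.117, 0.333, -0.005]
force: [-0.7, -0.6, -0.3]
opening: 0.0004
t 7.15 p [0.5985 0.0229 0.0479] yaw 12.2 tilt [-0.004  0.007 -1.   ] F [-0.7 -0.6 -0.3] open 0.00040177927412267893
axis in tool mm [11.8 52. ] (want ~12.5,52)
```

View pics/crop2.png

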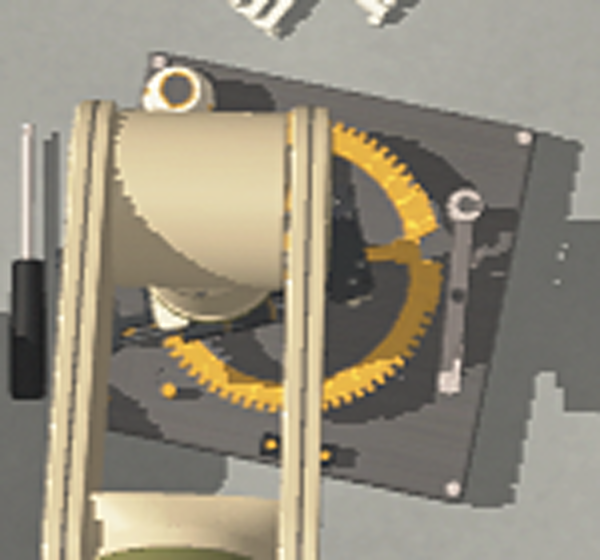

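The crop shows the notch has turned to about (420,248), now pointing nearly at the lever and somewhat short of the target. The lever and socket_a are unmoved. I'll compute the angle.

```bash
cat >> h.py <<'E'
def notch(u,v,z=.066):
    w=ray('top',[(u,v)],z)[0,:2]-O; print('notch',w.round(4),np.degrees(np.arctan2(w[1],w[0])).round(1),np.linalg.norm(w).round(4))
E
python3 -c "
from h import *
notch(260+420/4-.4,150+248/4-.4)
notch(260+437/4-.4,150+234/4-.4);notch(260+440/4-.4,150+262/4-.4)
notch(260+432/5-.4,150+175/5-.4)"
```

```text
notch [ 0.0089 -0.0857] -84.1 0.0862
notch [ 0.0182 -0.0972] -79.4 0.0989
notch [-0.0006 -0.0988] -90.3 0.0988
notch [ 0.0822 -0.0375] -24.5 0.0903
```

```bash
python3 -m pendant '[{"translation":[1.8,-0.4,0],"twist":[0,0,0.03],"grip":-1},{"translation":[1.8,-0.4,0],"twist":[0,0,0.03],"grip":-1},{"translation":[1.8,-0.4,0],"twist":[0,0,0.03],"grip":-1},{"translation":[1.8,-0.4,0],"twist":[0,0,0.03],"grip":-1},{"translation":[1.8,-0.4,0],"twist":[0,0,0.03],"grip":-1},{"translation":[1.8,-0.4,0],"twist":[0,0,0.03],"grip":-1},{"translation":[1.8,-0.4,0],"twist":[0,0,0.03],"grip":-1},{"translation":[0,0,0],"twist":[0,0,0],"grip":-1},{"translation":[0,0,0],"twist":[0,0,0],"grip":-1},{"translation":[0,0,0],"twist":[0,0,0],"grip":-1}]'
cat >> h.py <<'E'
def rimgap(n):
    im,_=snap('top',n+'.png'); hsv=cv2.cvtColor(im,cv2.COLOR_RGB2HSV); m=cv2.inRange(hsv,(15,90,60),(35,255,255))
    a=np.radians(np.arange(-150,-40,1.)); out=[]
    for r in(.089,.091,.093):
        q=proj('top',np.c_[O[0]+r*np.cos(a),O[1]+r*np.sin(a),a*0+.066]).astype(np.float32); v=cv2.remap(m,q[:,0],q[:,1],1).ravel()
        g=np.degrees(a[v<100]); print(r,'gap deg',g.round().astype(int))
E
python3 -c "
from h import *; gear(); rimgap('top3')"
```

```text
t: 8.2
tool_pos: [0.6087, 0.0267, 0.0475]
orientation: [3.133, -0.012, -0.011]
force: [0.2, 0.2, -0.5]
opening: 0.0008
t 8.2 p [0.6087 0.0267 0.0475] yaw -0.4 tilt [-0.007  0.008 -1.   ] F [ 0.2  0.2 -0.5] open 0.0007852789380932919
axis in tool mm [12.7 52.1] (want ~12.5,52)
0.089 gap deg [-101 -100  -99  -98  -97  -96  -95  -94  -93  -92]
0.091 gap deg [-100  -99  -98  -97  -96  -95  -94  -93  -92]
0.093 gap deg [-100  -99  -98  -97  -96  -95  -94  -93  -92]
```

```bash
python3 -m pendant '[{"translation":[1.7,-0.4,0],"twist":[0,0,0.03],"grip":-1},{"translation":[1.7,-0.4,0],"twist":[0,0,0.03],"grip":-1},{"translation":[1.7,-0.4,0],"twist":[0,0,0.03],"grip":-1},{"translation":[0.9,-0.2,0],"twist":[0,0,0.01],"grip":-1},{"translation":[0,0,0],"twist":[0,0,0],"grip":-1},{"translation":[0,0,0],"twist":[0,0,0],"grip":-1},{"translation":[0,0,0],"twist":[0,0,0],"grip":-1},{"translation":[0,0,0],"twist":[0,0,0],"grip":-1},{"translation":[0,0,0],"twist":[0,0,0],"grip":-1},{"translation":[0,0,0],"twist":[0,0,0],"grip":-1}]'
python3 -c "
from h import *; gear(); rimgap('top4')"
```

```text
t: 9.25
tool_pos: [0.6134, 0.0276, 0.0473]
orientation: [3.128, -0.168, -0.014]
force: [-1.3, 0.1, 0.5]
opening: 0.0003
t 9.25 p [0.6134 0.0276 0.0473] yaw -6.1 tilt [-0.009  0.01  -1.   ] F [-1.3  0.1  0.5] open 0.00034742935334316333
axis in tool mm [13.2 52. ] (want ~12.5,52)
0.089 gap deg [-106 -105 -104 -103 -102 -101 -100  -99  -98  -97]
0.091 gap deg [-106 -105 -104 -103 -102 -101 -100  -99  -98  -97]
0.093 gap deg [-105 -104 -103 -102 -101 -100  -99  -98  -97]
```

Notch is at about -101.3°, within 1.5° of the target. I back off, lift, and move to a standoff outside the lever tab, then look again.

```bash
python3 -m pendant '[{"translation":[-6,0,0],"twist":[0,0,0],"grip":-1},{"translation":[-4,0,0],"twist":[0,0,0],"grip":-1},{"translation":[0,0,-30],"twist":[0,0,0],"grip":-1},{"translation":[0,0,-30],"twist":[0,0,0],"grip":-1},{"translation":[0,0,-30],"twist":[0,0,0],"grip":-1},{"translation":[0,0,-30],"twist":[0,0,0],"grip":-1},{"translation":[-3,40,0],"twist":[0,0,0.06],"grip":-1},{"translation":[-3,40,0],"twist":[0,0,0.05],"grip":-1},{"translation":[-3,40,0],"twist":[0,0,0],"grip":-1},{"translation":[-3,40,0],"twist":[0,0,0],"grip":-1}]'
python3 -c "
from h import *; st([.5393,-.1712,.085],-12.6)"
```

```text
t: 10.3
tool_pos: [0.5621, -0.1237, 0.174]
orientation: [3.116, -0.331, -0.009]
force: [1.0, -0.4, 0.0]
opening: 0.0006
t 10.3 p [ 0.5621 -0.1237  0.174 ] yaw -12.1 tilt [-0.005  0.009 -1.   ] F [ 1.  -0.4  0. ] open 0.0006293459620507208
tool shift mm [-11.9  50.4  89.5]
twist z 0.008
```

```bash
python3 -m pendant '[{"translation":[-6,25,0],"twist":[0,0,0.01],"grip":-1},{"translation":[-6,25,0],"twist":[0,0,0],"grip":-1},{"translation":[0,5,10],"twist":[0,0,0],"grip":-1},{"translation":[0,0,20],"twist":[0,0,0],"grip":-1},{"translation":[0,0,20],"twist":[0,0,0],"grip":-1},{"translation":[0,0,20],"twist":[0,0,0],"grip":-1},{"translation":[0,0,15],"twist":[0,0,0],"grip":-1},{"translation":[0,0,5],"twist":[0,0,0],"grip":-1},{"translation":[0,0,0],"twist":[0,0,0],"grip":-1},{"translation":[0,0,0],"twist":[0,0,0],"grip":-1}]'
cat >> h.py <<'E'
YC=np.radians(-12.56); MC=np.array([[np.cos(YC),-np.sin(YC)],[np.sin(YC),np.cos(YC)]])
def ch(): p,m=st(); print('TCP in chassis mm',((p[:2]-O)@MC*1000).round(1))
E
python3 -c "
from h import *; ch(); st([.5393,-.1712,.085],-12.6); rimgap('top5')
im=cv2.imread('pics/top5.png'); cv2.imwrite('pics/crop5.png',cv2.resize(im[150:290,260:410],None,fx=4,fy=4,interpolation=2))"
```

```text
t: 11.3
tool_pos: [0.5354, -0.1788, 0.0806]
orientation: [3.113, -0.355, -0.002]
force: [-0.2, -0.0, 0.1]
opening: 0.0005
t 11.3 p [ 0.5354 -0.1788  0.0806] yaw -13.0 tilt [-0.001  0.009 -1.   ] F [-0.2 -0.   0.1] open 0.0005454333745841518
TCP in chassis mm [ -50.2 -168.3]
t 11.3 p [ 0.5354 -0.1788  0.0806] yaw -13.0 tilt [-0.001  0.009 -1.   ] F [-0.2 -0.   0.1] open 0.0005454333745841518
tool shift mm [ 2.1 -8.2 -4.5]
twist z -0.007
0.089 gap deg [-132 -131 -130 -129 -128 -127 -126 -125 -124 -123 -122 -121 -120 -119
 -118 -117 -116 -115 -114 -113 -112 -111 -110 -109 -108 -107 -106 -105
 -104 -103 -102 -101 -100  -99  -98  -97]
0.091 gap deg [-133 -132 -131 -130 -129 -128 -127 -126 -125 -124 -123 -122 -121 -120
 -119 -118 -117 -116 -115 -114 -113 -112 -111 -110 -109 -108 -107 -106
 -105 -104 -103 -102 -101 -100  -99  -98  -97]
0.093 gap deg [-134 -133 -132 -131 -130 -129 -128 -127 -126 -125 -124 -123 -122 -121
 -120 -119 -118 -117 -116 -115 -114 -113 -112 -111 -110 -109 -108 -107
 -106 -105 -104 -103 -102 -101 -100  -99  -98  -97  -96]
```

View pics/crop5.png

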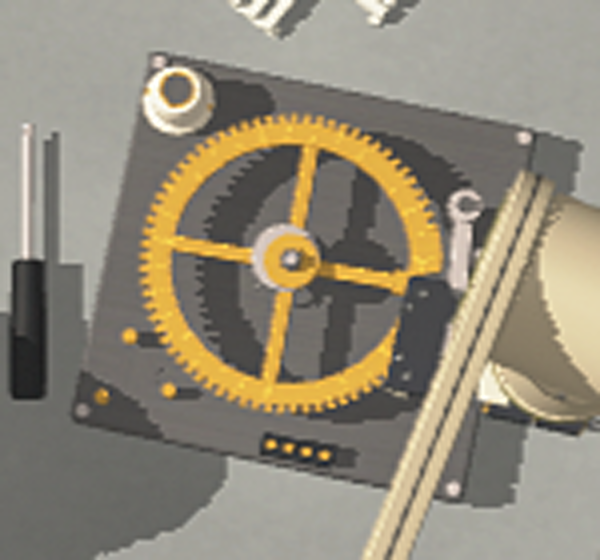

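The crop shows the gear with the notch toward the lever, its upper edge still at -97°, so it did not shift. The gripper stands right of the lever tab. I'll check the angle from the visible spokes, then push.

```bash
cat >> h.py <<'E'
def spokes(f,z=.066):
    im=cv2.imread('pics/'+f); m=cv2.inRange(cv2.cvtColor(im,cv2.COLOR_BGR2HSV),(15,110,90),(35,255,255)); out=[]
    for c in(78,168,258):
        a=np.radians(np.arange(c-16,c+16,.5))
        for r in(.045,.055,.065):
            q=proj('top',np.c_[O[0]+r*np.cos(a),O[1]+r*np.sin(a),a*0+z]).astype(np.float32); v=cv2.remap(m,q[:,0],q[:,1],1).ravel().astype(float)
            out.append(np.degrees((a*v).sum()/v.sum())-c)
    print('notch angle from spokes',(-102+np.array(out)).round(1),np.mean(out)-102)
E
python3 -c "
from h import *; spokes('top5.png')"
python3 -m pendant '[{"translation":[2,-5,-4],"twist":[0,0,0],"grip":-1},{"translation":[0,-5,0],"twist":[0,0,0],"grip":-1},{"translation":[0,-5,0],"twist":[0,0,0],"grip":-1},{"translation":[0,-4,0],"twist":[0,0,0],"grip":-1},{"translation":[0,-4,0],"twist":[0,0,0],"grip":-1},{"translation":[0,-4,0],"twist":[0,0,0],"grip":-1},{"translation":[0,-3,0],"twist":[0,0,0],"grip":-1},{"translation":[0,-3,0],"twist":[0,0,0],"grip":-1},{"translation":[0,0,0],"twist":[0,0,0],"grip":-1},{"translation":[0,0,0],"twist":[0,0,0],"grip":-1}]'
python3 -c "
from h import *; ch()"
```

```text
notch angle from spokes [-100.1 -101.2  -99.7 -100.2 -101.2 -101.9 -101.8 -101.5 -100.7] -100.90935025187201
t: 12.35
tool_pos: [0.5479, -0.1449, 0.0884]
orientation: [3.111, -0.354, 0.006]
force: [-1.6, -0.4, 0.9]
opening: 0.0006
t 12.35 p [ 0.5479 -0.1449  0.0884] yaw -13.0 tilt [ 0.005  0.01  -1.   ] F [-1.6 -0.4  0.9] open 0.0005635126854860403
TCP in chassis mm [ -45.3 -132.5]
```

```bash
python3 -m pendant '[{"translation":[0,-2.5,2],"twist":[0,0,0],"grip":-1},{"translation":[0,-2.5,0],"twist":[0,0,0],"grip":-1},{"translation":[0,-2.5,0],"twist":[0,0,0],"grip":-1},{"translation":[0,-2.5,0],"twist":[0,0,0],"grip":-1},{"translation":[0,-2.5,0],"twist":[0,0,0],"grip":-1},{"translation":[0,-2.5,0],"twist":[0,0,0],"grip":-1},{"translation":[0,0,0],"twist":[0,0,0],"grip":-1},{"translation":[0,0,0],"twist":[0,0,0],"grip":-1},{"translation":[0,0,0],"twist":[0,0,0],"grip":-1},{"translation":[0,0,0],"twist":[0,0,0],"grip":-1}]'
python3 -c "
from h import *; ch()"
```

```text
t: 13.35
tool_pos: [0.5512, -0.1304, 0.0864]
orientation: [3.109, -0.356, 0.006]
force: [-1.4, -0.7, 0.9]
opening: 0.0006
t 13.35 p [ 0.5512 -0.1304  0.0864] yaw -13.0 tilt [ 0.005  0.011 -1.   ] F [-1.4 -0.7  0.9] open 0.0005653624616407651
TCP in chassis mm [ -45.2 -117.6]
```

```bash
python3 -m pendant '[{"translation":[0,-2,0],"twist":[0,0,0],"grip":-1},{"translation":[0,-2,0],"twist":[0,0,0],"grip":-1},{"translation":[0,-1.5,0],"twist":[0,0,0],"grip":-1},{"translation":[0,-1.5,0],"twist":[0,0,0],"grip":-1},{"translation":[0,0,0],"twist":[0,0,0],"grip":-1},{"translation":[0,0,0],"twist":[0,0,0],"grip":-1},{"translation":[0,0,0],"twist":[0,0,0],"grip":-1},{"translation":[0,0,0],"twist":[0,0,0],"grip":-1},{"translation":[0,0,0],"twist":[0,0,0],"grip":-1},{"translation":[0,0,0],"twist":[0,0,0],"grip":-1}]'
python3 -c "
from h import *; ch(); snap('top','top6.png'); im=cv2.imread('pics/top6.png'); cv2.imwrite('pics/crop6.png',cv2.resize(im[150:290,260:410],None,fx=4,fy=4,interpolation=2))"
```

```text
t: 14.35
tool_pos: [0.5532, -0.1232, 0.0864]
orientation: [3.109, -0.356, 0.007]
force: [-0.7, -1.4, 0.3]
opening: 0.0006
t 14.35 p [ 0.5532 -0.1232  0.0864] yaw -13.1 tilt [ 0.006  0.011 -1.   ] F [-0.7 -1.4  0.3] open 0.0006069453065799226
TCP in chassis mm [ -44.9 -110.1]
```

View pics/crop6.png

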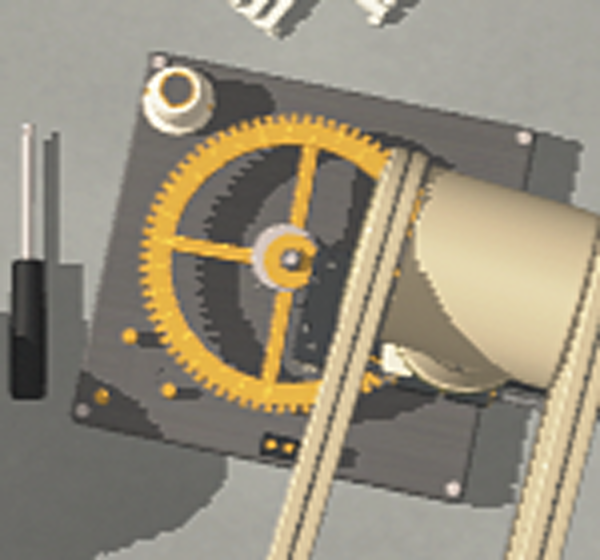

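The arm hides the lever in this crop, and the gear spokes look unchanged. The force is only about 1.5 N, so the stop isn't reached yet. I'll continue in small steps.

```bash
python3 -m pendant '[{"translation":[0,-1.5,0],"twist":[0,0,0],"grip":-1},{"translation":[0,-1.5,0],"twist":[0,0,0],"grip":-1},{"translation":[0,-1,0],"twist":[0,0,0],"grip":-1},{"translation":[0,0,0],"twist":[0,0,0],"grip":-1},{"translation":[0,0,0],"twist":[0,0,0],"grip":-1},{"translation":[0,0,0],"twist":[0,0,0],"grip":-1},{"translation":[0,0,0],"twist":[0,0,0],"grip":-1},{"translation":[0,0,0],"twist":[0,0,0],"grip":-1},{"translation":[0,0,0],"twist":[0,0,0],"grip":-1},{"translation":[0,0,0],"twist":[0,0,0],"grip":-1}]'
python3 -c "
from h import *; ch(); im,_=snap('top','top7.png'); spokes('top6.png'); spokes('top7.png')"
```

```text
t: 15.4
tool_pos: [0.554, -0.1207, 0.0865]
orientation: [3.106, -0.357, 0.007]
force: [-0.7, -2.8, 0.9]
opening: 0.0003
t 15.4 p [ 0.554  -0.1207  0.0865] yaw -13.1 tilt [ 0.006  0.015 -1.   ] F [-0.7 -2.8  0.9] open 0.00032424629437212914
TCP in chassis mm [ -44.7 -107.6]
notch angle from spokes [-100.1 -101.2  -99.7 -100.2 -101.2 -101.9    nan    nan    nan] nan
notch angle from spokes [-100.1 -101.2  -99.7 -100.2 -101.2 -101.9    nan    nan    nan] nanh.py:41: RuntimeWarning: invalid value encountered in scalar divide
  out.append(np.degrees((a*v).sum()/v.sum())-c)
```

```bash
python3 -m pendant '[{"translation":[0,-2,0],"twist":[0,0,0],"grip":-1},{"translation":[0,-2,0],"twist":[0,0,0],"grip":-1},{"translation":[0,-2,0],"twist":[0,0,0],"grip":-1},{"translation":[0,0,0],"twist":[0,0,0],"grip":-1},{"translation":[0,0,0],"twist":[0,0,0],"grip":-1},{"translation":[0,0,0],"twist":[0,0,0],"grip":-1},{"translation":[0,0,0],"twist":[0,0,0],"grip":-1},{"translation":[0,0,0],"twist":[0,0,0],"grip":-1},{"translation":[0,0,0],"twist":[0,0,0],"grip":-1},{"translation":[0,0,0],"twist":[0,0,0],"grip":-1}]'
python3 -c "
from h import *; ch(); im,_=snap('top','top7.png'); spokes('top7.png')" 2>/dev/null
```

```text
t: 16.45
tool_pos: [0.554, -0.1207, 0.0867]
orientation: [3.096, -0.358, 0.005]
force: [-2.3, -4.1, 0.9]
opening: -0.0001
t 16.45 p [ 0.554  -0.1207  0.0867] yaw -13.2 tilt [ 0.006  0.025 -1.   ] F [-2.3 -4.1  0.9] open -6.350626561224613e-05
TCP in chassis mm [ -44.6 -107.5]
notch angle from spokes [-100.1 -100.9  -99.7 -100.2 -101.2 -101.9    nan    nan    nan] nan
```

Motion has stopped with the force rising to about 5 N, near where I predicted home. I'll withdraw and look.

```bash
python3 -m pendant '[{"translation":[0,8,0],"twist":[-0.02,0,0],"grip":-1},{"translation":[0,20,0],"twist":[0,0,0],"grip":-1},{"translation":[0,20,0],"twist":[0,0,0],"grip":-1},{"translation":[0,20,-30],"twist":[0,0,0],"grip":-1},{"translation":[-20,20,-30],"twist":[0,0,0],"grip":-1},{"translation":[-40,10,-20],"twist":[0,0,0],"grip":-1},{"translation":[-40,10,0],"twist":[0,0,0],"grip":-1},{"translation":[-40,10,0],"twist":[0,0,0],"grip":-1},{"translation":[0,0,0],"twist":[0,0,0],"grip":-1},{"translation":[0,0,0],"twist":[0,0,0],"grip":-1}]'
python3 -c "
from h import *; ch(); im,_=snap('top','top8.png'); spokes('top8.png');im=cv2.imread('pics/top8.png'); cv2.imwrite('pics/crop8.png',cv2.resize(im[170:270,300:400],None,fx=6,fy=6,interpolation=2))"
```

```text
t: 17.5
tool_pos: [0.386, -0.2001, 0.1728]
orientation: [3.076, -0.35, 0.0]
force: [0.7, -0.4, 0.4]
opening: 0.0005
t 17.5 p [ 0.386  -0.2001  0.1728] yaw -13.0 tilt [ 0.005  0.046 -0.999] F [ 0.7 -0.4  0.4] open 0.0004552997548559656
TCP in chassis mm [-191.3 -221.5]
notch angle from spokes [-100.1 -101.2  -99.7 -100.2 -101.2 -101.9 -101.8 -101.5 -100.7] -100.90935025187201
```

View pics/crop8.png

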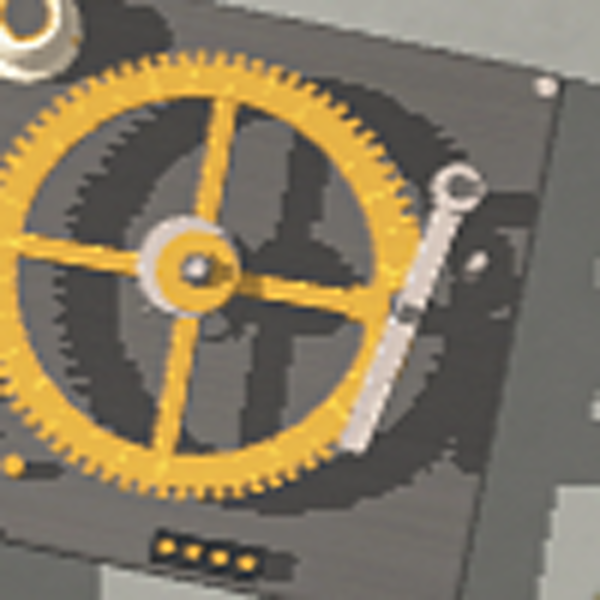

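The crop shows the lever swung in across the rim, with its roller pin at crop (405,309), pivot at (459,187) and tab end at (355,445). I'll check the pin's radius and direction against the seat.

```bash
python3 -c "
from h import *
f=lambda u,v:(300+u/6-.4,170+v/6-.4)
hub=ray('top',[f(197,267)],.088)[0]; print('hub axis tip',hub.round(4))
for nm,uv,z in(('pin',f(405,309),.077),('pivot',f(459,187),.080),('tabend',f(355,445),.097)):
    w=ray('top',[uv],z)[0,:2]; l=(w-O)@MC; print(nm,(l*1000).round(1))
for nm,f2,uv,z in(('pin0',0,(260+575/5-.4,150+370/5-.4),.077),('pivot0',0,(260+582/5-.4,150+258/5-.4),.08)):
    w=ray('top',[uv],z)[0,:2]; print(nm,((w-O)@MC*1000).round(1))
"
```

```text
hub axis tip [ 0.6208 -0.0256  0.088 ]
pin [  2.2 -92.9]
pivot [  59.6 -105.1]
tabend [-63.2 -82.9]
pin0 [  -0.2 -113.5]
pivot0 [  58.4 -105.1]
```

The pin is about 93 mm from the axis against 94 mm at home, its angle matches the notch, and the lever lies at 10.3° against 10.6° expected at home. The hand is clear, so I'll hand in.

```bash
python3 -c "
from h import *
st(); robot.close_job()"
```

```text
t 17.55 p [ 0.3861 -0.2     0.1727] yaw -13.0 tilt [ 0.004  0.046 -0.999] F [-0.2 -0.7  0.5] open 0.00032131428787011897
the job is handed in; nothing more can be done
```

The changer is parked and the job is handed in at 17.5 s; the interface gives no verdict. With shut fingers I pushed the spoke opposite the notch about 77° clockwise. I then pushed the lever tab in until it stopped at about 5 N and took the hand clear.

**Last checks from the top camera:**
- **Roller radius:** the roller pin is about 93 mm from the axis; the seat is at 94 mm.
- **Lever angle:** about 10.3°, against 10.6° calculated for home.
- **Gear:** it did not move at all when the roller went in.
- **Bystanders:** socket_a and the screwdriver look unmoved. I did not re-measure the rest, but the arm never went near them and no large force showed in any reading.

**One disagreement:** the notch, at about -101°, and the roller pin, at -101.3°, agree with each other. Both are 1.3 to 1.6° (2 to 3 mm) off the chassis direction I measured from the corner screws. I put this down to pixel and yaw error, because the roller could not reach that depth anywhere but in the notch.

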